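# Square a hard drive into the jig and shut the retaining bar

## Task

Slide the loose hard drive across the bed of the aluminium jig, without lifting or tipping it, until it sits square and flush against both yellow fences. Only then swing the red retaining bar all the way down over it, so that its nose drops in front of the drive, and let go. Leave everything else on the bench where it is.

Things in the scene. Friction and masses are not known exactly. Their poses are not given: they have to be found in the camera images.
- jig: Fixed aluminium bed plate, 10 mm thick, x = -200 to 40, y = -30 to 260 mm, with two yellow fences (14 mm thick, 18 mm above the bed) in a square corner. Origin: on the bench under the fences' inner corner, z up. Far fence's inner face: plane x = 0, y = 0 to 248 mm. Side fence's: plane y = 0, x = 0 to -185 mm. The seated drive's origin is at x = -51, y = 73.5, z = 10 mm.
- drive: Hard drive, black case, steel lid, white label with green stripe: 102 mm along its x, 147 mm along its y, 26 mm high, about 0.45 kg; too wide to grasp. Lies flat on the jig's bed, some centimetres off both fences and up to 0.28 rad askew; its x and y are roughly along the jig's. Origin: centre of its underside. It takes about 2 to 7 N to slide.
- bar (a joint): Hinge of the red retaining bar, rad. 0 = shut: bar level over the drive, pointing along the jig's -x; grows as it swings up; 1.57 = upright, 1.9 = end stop. Starts 1.3 to 1.7. Friction (0.16 N m) holds it where left. Its nose, 125 to 135 mm from the axis, reaches 19 mm below the bar's centre line and drops in front of the flush drive with 5 mm to spare; else it lands on the drive.
- bar_hinge (a point): Middle of the bar's hinge axis, which runs along the jig's y; fixed at x = 18, y = 73.5, z = 42 mm of the jig's frame, between two blue cheeks (52 mm high from the bench, x = 10 to 34, y = 45 to 102 mm). The bar is 24 mm wide and 8 mm thick, weighs 0.1 kg, and its centre line passes through the axis.
- bar_tab (a point): Middle of the upper face of the black grip tab at the bar's end: 32 mm wide, 10 mm thick, 137 to 183 mm from the hinge axis; this point is 160 mm from it, 5 mm above the centre line when shut. With the bar upright this face looks to the jig's +x: push it from there towards -x and down.
- small_drive: Bystander: small drive, blue case, 70 x 100 x 15 mm, on the bench outside the side fence. Origin: centre of its underside.
- padlock: Bystander: brass padlock standing on the bench, 22 x 44 mm, 64 mm high, off the open end of the jig's bed. Origin: centre of its underside.
- screwdriver: Bystander: screwdriver lying on the bench to the left. Origin: at its underside.
- mug: Bystander: blue mug, 80 mm across, 90 mm high, to the right of the jig. Origin: centre of its underside.
- label_roll: Bystander: roll of paper labels, 70 mm across, 30 mm high, beyond the jig. Origin: centre of its underside.
- scanner: Bystander: grey and black hand scanner lying on the bench to the left, about 50 x 170 x 45 mm. Origin: under the middle of its head.
There are look-alikes about, which are no part of the job. What is shaped like the drive but turquoise is not meant.

How it is judged (in metres and radians):
On the way, in this order (a step that is already met when the one before it is completed fails the run):
1. the drive sits square and flush against both fences, the bar still up (x of drive in the frame of jig between -0.053 and -0.048 m and y of drive in the frame of jig between 0.0705 and 0.0755 m and z of drive in the frame of jig below 0.013 m and angle between the x axis of drive and the x axis of jig, either way round below 0.02 rad and value of joint bar above 0.5 rad), for 0.2 s.
2. the bar is shut over the drive (x of drive in the frame of jig between -0.053 and -0.048 m and y of drive in the frame of jig between 0.0705 and 0.0755 m and z of drive in the frame of jig below 0.013 m and angle between the x axis of drive and the x axis of jig, either way round below 0.02 rad and value of joint bar below 0.06 rad), for 0.2 s.
At the end, for the whole second after the job is handed in: The drive lies flat on the bed, within 2 mm of both fences and square to them within 0.02 rad, the bar is shut (joint below 0.06 rad) with its nose in front of the drive, and all is at rest (all of step 2 and linear speed of drive below 0.01 m/s and velocity of joint bar between -0.05 and 0.05 rad/s); the robot touches nothing.
It fails at once if the drive is lifted off the bed or tipped (z of drive in the frame of jig above 0.03 m or angle between drive's own z axis and vertical above 0.25 rad).
It fails at once if a bystander is moved by more than 25 mm (distance of any of small_drive, padlock, screwdriver, mug, label_roll, scanner from where it was at the start of the episode above 0.025 m).
It also fails if it takes over 61 s, if anything falls off the work surface, if the arm or the gripper's body presses on something with over 40 N, if the wrist force passes 120 N, or if a joint passes its speed limit or range.

## Robot

A 6-joint arm with a two-finger parallel gripper is mounted at the origin on the work surface. World frame = base frame: x ahead of the robot, y to its left, z up, the work surface at z = 0. Lengths are in mm, angles in rad, forces in N, time in s.
With the tool pointing down it reaches from about 350 to 975 mm from the base axis. Payload 7.1 kg.
Tool frame: the origin (TCP) lies midway between the tips of the shut fingers; the grasp point (between the pads) lies 19 mm behind it; z points along the fingers, y is the line along which they close (so a half turn about z gives the same grasp; the last joint's range is limited). The gripper opens to 88 mm and grips with 3 to 60 N. Pads are 20 mm wide; open, the fingers measure 115 mm over their backs; the gripper's body (75 mm by 178 mm) begins 61 mm behind the grasp point.
Start: joints at [-1.301, 0.423, 1.63, -0, 1.089, -0.019], TCP at [178.019, -599.094, 222.675] pointing down, gripper open.
Joint ranges: [-3, 3], [-0.9, 2.11], [0.09, 2.58], [-1.31, 4.45], [0.11, 2.69], [-2.54, 2.54]. Speed limits (rad/s): [2.39, 2.39, 3.01, 3.14, 3.14, 3.14].

## Interface

Orientations are given as a rotation vector (axis times angle).
In Python, from workcell import ctrl gives the robot as it stands.
- The arm moves only by the shell command python3 -m inch 'ROWS' [OPENING]. ROWS is JSON, a list of rows, each an object with "xyz": the shift along the tool's x, y, z in mm, a list of three; "rot": the turn, a rotation vector about the tool's x, y, z in rad, a list of three. In form: [{"xyz": [dx, dy, dz], "rot": [ax, ay, az]}, ...]. A call has 1 to 12 rows; each row is the pose to reach, as a shift and turn from the pose commanded when the call began, along the tool's axes at that moment; what a row does not reach only later rows make up. A row lasts 1/12 s, in which the tool goes at most 41.7 mm and 7.16 degrees, less where a joint would pass 70% of its speed; a pose out of reach is approached as far as the arm can. A call with a gripper value outside its range is refused whole. OPENING is the closure in counts, from 0 (fully open) to 255 (shut), set as the call begins (- or left out, the last holds). The fingers move at their own pace and stop on an object; the grip force is fixed at half the most. Time passes only in rows, so rows that repeat a pose let the fingers close. It gives the time, the measured TCP pose, the force, the opening and the grip force at its end, in the units of the state.
- ctrl.get_obs(): the state, without advancing time (a new reading comes with each control period).
- ctrl.get_image(name): name is "scene" or "top" or "wrist"; returns the picture (400x640x3 uint8, red, green, blue); there is no depth.
- ctrl.camera_model(name): a dict with "fx", "fy", "cx", "cy" (pixels), "position" and "attitude" of the camera in the world. Camera axes: x right, y up, looking along -z (the intrinsics and any distortion apply to the point x, -y, -z); pixel columns grow to the right and rows downward; lengths in mm; the calibration is good to about 2 mm. The wrist camera is an equidistant fisheye: a pixel r from the principal point sees the ray r / f radians off the axis. A picture is of the moment at which its call begins: read the wrist's pose just before it. camera_model takes no time and is no camera call; for the wrist camera it gives the pose at the moment of the call.
- ctrl.close_job(): hands the job in; it is judged then, once.
The state is a dict: "t": time; "qpos": joint angles; "qvel": joint speeds; "joint_torque": joint torques, N m; "ee_pos": TCP position; "orientation": TCP orientation; "ft_force": force on the tool from outside, world axes, zero at the start; "moment": the same for the moment, N m; "width": finger opening in mm; "grasp_force": force on a finger pad.
Only numpy, scipy, OpenCV 4.12 (cv2) and the standard library are available. Lean on these libraries where they do the work, as an engineer would, in place of code of your own. Each camera call takes 0.05 s, during which the arm holds its last target. There are 200 camera calls.

## Working session

There is one attempt and no reset: what is moved stays moved. The work goes in short steps, Python scripts to look and compute and a shell command to move; the robot and the scene stay as the last step left them, time stands still between calls to the robot, and variables do not carry over. Pictures are saved under pics/ and viewed, at most 10 in all, crops included, and the job is handed in when it is done.

```bash
mkdir -p pics; ls; python3 - <<'E'
from workcell import ctrl
import cv2
for n in("scene","top"):
    cv2.imwrite(f"pics/{n}0.png",ctrl.get_image(n)[:,:,::-1]); print(n,ctrl.camera_model(n))
o=ctrl.get_obs();print(o)
E
```

```text
pics
scene {'fx': 379.4464494081698, 'fy': 379.4464494081698, 'cx': 320.67978795636975, 'cy': 203.06647401114824, 'position': array([1215.53690429,  514.20991816,  677.22548254]), 'attitude': array([0.51484242, 0.94917095, 2.03479208])}
top {'fx': 487.59303104858, 'fy': 487.59303104858, 'cx': 323.31327056180714, 'cy': 198.65997793500574, 'position': array([ 414.6558595 ,   41.96746564, 1361.0898168 ]), 'attitude': array([ 0.09758464, -0.08870618, -1.54576562])}
{'t': 0.1, 'qpos': array([-1.30097709e+00,  4.23783350e-01,  1.63058329e+00, -3.29584717e-05,
        1.08858550e+00, -1.90089565e-02]), 'qvel': array([ 4.85912590e-04, -3.39038427e-04, -2.27868239e-03, -2.41125689e-05,
       -1.71617247e-03, -8.17325048e-04]), 'joint_torque': array([-2.44644179e-04, -5.45612955e+01, -2.74324912e+01,  6.45457115e-02,
        1.88204111e-02, -3.19254161e-05]), 'ee_pos': array([ 177.89935551, -598.64009658,  221.97950596]), 'orientation': array([-3.10755528e+00, -4.51945113e-01,  3.12455637e-04]), 'ft_force': array([ 0.42123364, -0.25549883, -0.41132738]), 'moment': array([0.03601102, 0.00346626, 0.02323391]), 'grasp_force': 0.0, 'width': 87.73875916443006}
```

View pics/top0.png

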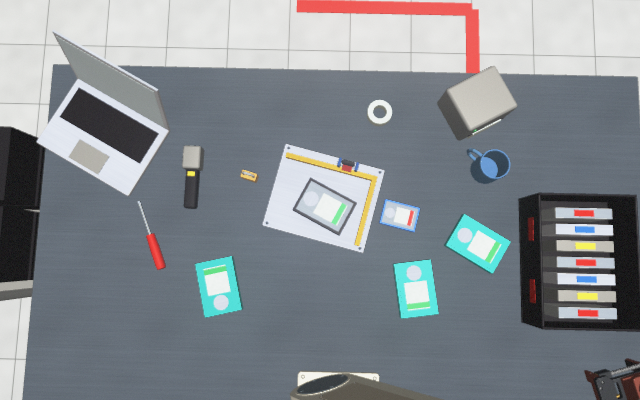

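View pics/scene0.png

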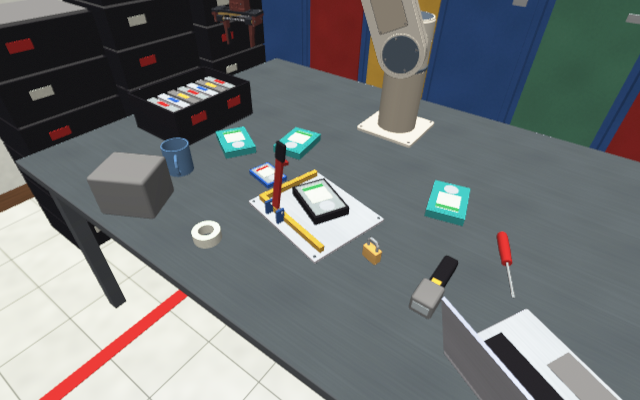

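The top view shows the jig plate around (325,198), with the fence corner at about (377,180) and the upright red bar near (347,163).

Candidates for the drive:
- Black case with steel lid on the jig bed, (325,206): this matches the description.
- Turquoise look-alikes at (218,286), (416,289) and (478,243): rejected.
- Small blue drive at (400,215): a bystander.

I'll measure the jig and the drive and check the choice in a close crop.

```bash
cat > h.py <<'E'
import numpy as np,cv2
from workcell import ctrl
from scipy.spatial.transform import Rotation as R
def cast(m,uv,z):
    uv=np.atleast_2d(uv).astype(float)
    d=np.c_[(uv[:,0]-m['cx'])/m['fx'],-(uv[:,1]-m['cy'])/m['fy'],-np.ones(len(uv))]
    d=R.from_rotvec(m['attitude']).apply(d);p=m['position']
    return (p+d*((z-p[2])/d[:,2])[:,None])[:,:2]
def biggest(mask,join=False):
    c,_=cv2.findContours(mask.astype(np.uint8),0,1)
    c=[k for k in c if len(k)>15] if join else [max(c,key=cv2.contourArea)]
    return cv2.convexHull(np.vstack(c))[:,0]
def rect(p): return cv2.minAreaRect(p.astype(np.float32))
def look():
    m=ctrl.camera_model("top"); im=ctrl.get_image("top"); x=im.astype(int)
    roi=np.zeros(im.shape[:2],bool); roi[138:256,255:390]=1
    white=roi&(x.min(2)>150)&(np.ptp(x,axis=2)<40)
    plate=biggest(white)
    pm=np.zeros(im.shape[:2],np.uint8); cv2.fillConvexPoly(pm,plate,1); pm=cv2.erode(pm,np.ones((7,7)))
    yel=roi&(x[:,:,0]-x[:,:,2]>70)&(x[:,:,1]>110)
    drive=(pm>0)&(x.max(2)<95)
    drive[:178]=0
    return im,m,plate,yel,biggest(drive)
E
python3 - <<'E'
from h import *
im,m,pl,yel,dr=look()
P=rect(cast(m,pl,10));D=rect(cast(m,dr,32));print("plate",P,"drive",D)
print(cv2.boxPoints(P)); print(cv2.boxPoints(D))
yp=np.argwhere(yel)[:,::-1]; 
c=im.copy(); cv2.polylines(c,[pl],True,(255,0,255),1); cv2.polylines(c,[dr],True,(255,0,0),1); c[yel]=(0,0,255)
big=cv2.resize(np.hstack([c[130:260,250:420],im[130:260,250:420]]),None,fx=2.3,fy=2.3)
cv2.imwrite("pics/crop.png",big[:,:,::-1])
# yellow: fit lines to arms on z=28
w=cast(m,yp,28)
a=np.deg2rad(P[2]);print(w.min(0),w.max(0))
np.save("yel.npy",w)
E
```

```text
plate ((580.4656982421875, 51.43232727050781), (290.65264892578125, 240.18411254882812), 76.04566955566406) drive ((480.11614990234375, 14.651737213134766), (0.0, 0.0), 0.0)
[[ 428.87256   -60.645157]
 [ 661.9684   -118.56517 ]
 [ 732.05884   163.50981 ]
 [ 498.963     221.42982 ]]
[[480.11615   14.651737]
 [480.11615   14.651737]
 [480.11615   14.651737]
 [480.11615   14.651737]]
[449.01963411 -93.02850183] [702.51833825 242.42940111]
```

View pics/crop.png

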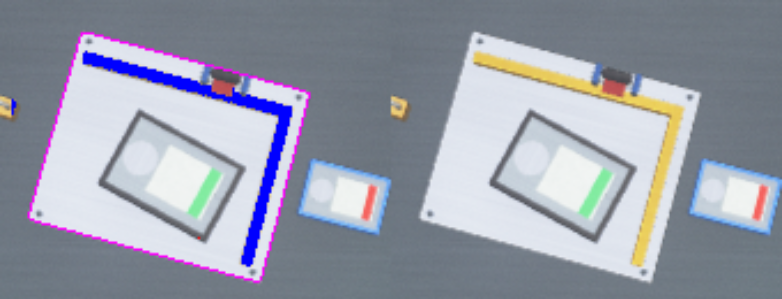

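The crop confirms the choice: grey-black case, steel lid, white label and green stripe, on the bed at about pixel (325,207). The plate outline fits the 290 x 240 mm size. I'll raise the dark threshold so the case is found.

```bash
sed -i 's/x.max(2)<95/x.max(2)<135/; s/^    return im,m,plate/    drive=cv2.morphologyEx(drive.astype(np.uint8),cv2.MORPH_CLOSE,np.ones((3,3)))\n    return im,m,plate/' h.py
cat >> h.py <<'E'
O=np.array([630.4,-79.5]);YAW=-0.2436
J=np.array([[np.cos(YAW),-np.sin(YAW)],[np.sin(YAW),np.cos(YAW)]])
tojig=lambda p:(np.atleast_2d(p)-O)@J
toworld=lambda p:np.atleast_2d(p)@J.T+O
def tcp():
    o=ctrl.get_obs();r=R.from_rotvec(o['orientation']);M=r.as_matrix()
    print("t",o['t'],"jig",tojig(o['ee_pos'][:2])[0].round(1),"z",o['ee_pos'][2].round(1),"toolx/y jig ang",[round(float(np.arctan2(M[1,i],M[0,i])-YAW),3) for i in(0,1)],"F",o['ft_force'].round(1),"w",o['width'])
    return o,M
def delta(x,y,z,yaw=None):
    "rows needed to get to jig x,y,z with tool y at jig angle yaw"
    o,M=tcp(); w=np.r_[toworld([x,y])[0],z]
    d=M.T@(w-o['ee_pos'])
    T=M
    if yaw is not None:
        a=yaw+YAW; Y=np.array([np.cos(a),np.sin(a),0]);Z=np.array([0,0,-1.]);T=np.c_[np.cross(Y,Z),Y,Z]
    print("xyz",d.round(1),"rot",R.from_matrix(M.T@T).as_rotvec().round(3))
E
python3 - <<'E'
from h import *
im,m,pl,yel,dr=look()
D=rect(cast(m,dr,32)); b=tojig(cv2.boxPoints(D)); print(D[1]); print(b.round(1), b.mean(0))
e=b[1]-b[0];print("edge ang",np.arctan2(e[1],e[0]))
w=tojig(np.load("yel.npy"));s=w[(w[:,1]>110)&(w[:,1]<220)&(w[:,0]>-30)];print("far fence x",s[:,0].min(),s[:,0].max())
s=w[(w[:,0]<-60)&(w[:,0]>-170)&(w[:,1]<30)];print("side fence y",s[:,1].min(),s[:,1].max())
dx=b[:,0].min()-45
delta(dx,b[:,1].mean(),220,np.pi/2);delta(dx,b[:,1].mean(),220,-np.pi/2)
E
```

```text
(145.80291748046875, 101.49767303466797)
[[-172.4   47.2]
 [ -73.8   23.3]
 [ -39.5  165. ]
 [-138.1  188.9]] [-105.94073215  106.09768233]
edge ang -0.23737333653155335
far fence x -1.2137213860112692 13.47014767804401
side fence y -13.768010657423305 -0.043083452926569635
t 0.2 jig [-313.9 -613.1] z 222.2 toolx/y jig ang [0.532, -1.038] F [-0.3  0.4 -0.8] w 87.4616085375384
xyz [ 448.1 -570.7    2.7] rot [-0.000e+00 -1.000e-03 -2.609e+00]
t 0.2 jig [-313.9 -613.1] z 222.2 toolx/y jig ang [0.532, -1.038] F [-0.3  0.4 -0.8] w 87.4616085375384
xyz [ 448.1 -570.7    2.7] rot [-0.001  0.     0.532]
```

```bash
python3 -m inch '[{"xyz":[448,-571,0],"rot":[0,0,0.532]},{"xyz":[448,-571,0],"rot":[0,0,0.532]},{"xyz":[448,-571,0],"rot":[0,0,0.532]},{"xyz":[448,-571,0],"rot":[0,0,0.532]},{"xyz":[448,-571,0],"rot":[0,0,0.532]},{"xyz":[448,-571,0],"rot":[0,0,0.532]},{"xyz":[448,-571,0],"rot":[0,0,0.532]},{"xyz":[448,-571,0],"rot":[0,0,0.532]},{"xyz":[448,-571,0],"rot":[0,0,0.532]},{"xyz":[448,-571,0],"rot":[0,0,0.532]},{"xyz":[448,-571,0],"rot":[0,0,0.532]},{"xyz":[448,-571,0],"rot":[0,0,0.532]}]' 0; python3 -c "
from h import *
delta(-218,106,220,-np.pi/2)"
```

```text
t: 1.2
ee_pos: [362.0, -132.3, 222.9]
orientation: [3.118, -0.382, 0.001]
ft_force: [0.9, -0.4, 0.5]
width: 87.8
grasp_force: 0.0
t 1.2 jig [-247.7 -116. ] z 222.9 toolx/y jig ang [-0.0, -1.571] F [ 0.9 -0.4  0.5] w 87.77462855370173
xyz [  29.7 -222.     2.9] rot [ 0.    -0.001 -0.   ]
```

```bash
python3 -m inch '[{"xyz":[30,-222,0],"rot":[0,0,0]},{"xyz":[30,-222,0],"rot":[0,0,0]},{"xyz":[30,-222,0],"rot":[0,0,0]},{"xyz":[30,-222,0],"rot":[0,0,0]},{"xyz":[30,-222,0],"rot":[0,0,0]},{"xyz":[30,-222,0],"rot":[0,0,0]},{"xyz":[30,-222,40],"rot":[0,0,0]},{"xyz":[30,-222,80],"rot":[0,0,0]},{"xyz":[30,-222,120],"rot":[0,0,0]},{"xyz":[30,-222,155],"rot":[0,0,0]},{"xyz":[30,-222,180],"rot":[0,0,0]},{"xyz":[30,-222,190],"rot":[0,0,0]}]'; python3 -c "
from h import *
delta(-218,106,17,-np.pi/2)"
```

```text
t: 2.2
ee_pos: [442.2, 73.8, 29.6]
orientation: [3.117, -0.381, -0.008]
ft_force: [-0.6, 0.6, -0.3]
width: 87.8
grasp_force: 0.0
t 2.2 jig [-219.6  103.4] z 29.6 toolx/y jig ang [0.0, -1.57] F [-0.6  0.6 -0.3] w 87.82069728727714
xyz [ 1.7 -2.7 12.6] rot [0.002 0.005 0.   ]
```

```bash
python3 -m inch '[{"xyz":[2,-3,12],"rot":[0,0,0]},{"xyz":[2,-3,12],"rot":[0,0,0]},{"xyz":[20,-3,12],"rot":[0,0,0]},{"xyz":[32,-3,12],"rot":[0,0,0]},{"xyz":[37,-3,12],"rot":[0,0,0]},{"xyz":[42,-3,12],"rot":[0,0,0]},{"xyz":[47,-3,12],"rot":[0,0,0]},{"xyz":[52,-3,12],"rot":[0,0,0]},{"xyz":[57,-3,12],"rot":[0,0,0]},{"xyz":[62,-3,12],"rot":[0,0,0]},{"xyz":[66,-3,12],"rot":[0,0,0]},{"xyz":[70,-3,12],"rot":[0,0,0]}]'; python3 - <<'E'
from h import *
tcp()
cv2.imwrite("pics/s1.png",ctrl.get_image("scene")[100:300,180:440][:,:,::-1].repeat(3,0).repeat(3,1))
E
```

```text
t: 3.2
ee_pos: [513.2, 60.0, 20.6]
orientation: [3.118, -0.381, -0.001]
ft_force: [-3.0, -1.8, 2.9]
width: 87.8
grasp_force: 1.7
t 3.2 jig [-147.4  107.1] z 20.6 toolx/y jig ang [0.0, -1.57] F [-3.  -1.8  2.9] w 87.8483130559292
```

View pics/s1.png

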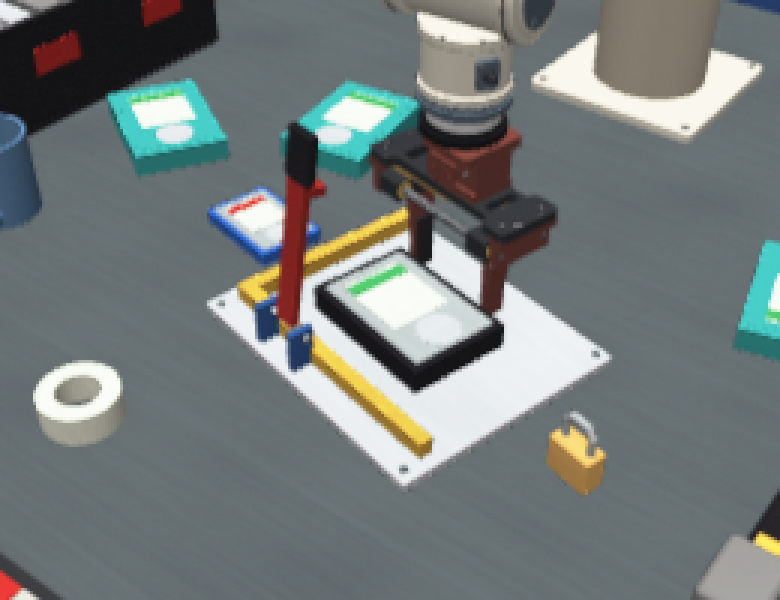

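The drive is square to the fingers and flat, with its far corner at about (415,380) in the crop and the fence still ahead of it. The bar stands upright at (297,230). I'll keep pushing.

```bash
python3 -m inch '[{"xyz":[4,0,2],"rot":[0,0,0]},{"xyz":[8,0,2],"rot":[0,0,0]},{"xyz":[12,0,2],"rot":[0,0,0]},{"xyz":[16,0,2],"rot":[0,0,0]},{"xyz":[20,0,2],"rot":[0,0,0]},{"xyz":[24,0,2],"rot":[0,0,0]},{"xyz":[28,0,2],"rot":[0,0,0]},{"xyz":[31,0,2],"rot":[0,0,0]},{"xyz":[32,0,2],"rot":[0,0,0]},{"xyz":[33,0,2],"rot":[0,0,0]},{"xyz":[33,0,2],"rot":[0,0,0]}]'; python3 -c "
from h import *
tcp()"
```

```text
t: 4.17
ee_pos: [545.0, 52.2, 18.7]
orientation: [-3.118, 0.381, 0.0]
ft_force: [-3.0, 0.8, 0.4]
width: 87.7
grasp_force: 1.2
t 4.1667 jig [-114.6  107.2] z 18.7 toolx/y jig ang [0.0, -1.57] F [-3.   0.8  0.4] w 87.72278784354232
```

```bash
python3 -m inch '[{"xyz":[1,0,0],"rot":[0,0,0]},{"xyz":[1,0,0],"rot":[0,0,0]},{"xyz":[2,0,0],"rot":[0,0,0]},{"xyz":[2,0,0],"rot":[0,0,0]}]'; python3 -m inch '[{"xyz":[1,0,0],"rot":[0,0,0]},{"xyz":[1,0,0],"rot":[0,0,0]},{"xyz":[2,0,0],"rot":[0,0,0]},{"xyz":[2,0,0],"rot":[0,0,0]}]'; python3 -c "
from h import *
tcp()"
```

```text
t: 4.5
ee_pos: [545.0, 52.1, 18.7]
orientation: [3.118, -0.381, -0.006]
ft_force: [-7.9, 5.1, 6.9]
width: 87.6
grasp_force: 4.3
t: 4.83
ee_pos: [545.1, 52.0, 18.6]
orientation: [3.118, -0.381, -0.012]
ft_force: [-13.4, 6.7, 11.7]
width: 87.7
grasp_force: 7.3
t 4.8333 jig [-114.5  107. ] z 18.6 toolx/y jig ang [0.0, -1.57] F [-13.4   6.7  11.7] w 87.70080967896045
```

```bash
python3 -m inch '[{"xyz":[-15,0,0],"rot":[0,0,0]},{"xyz":[-40,0,0],"rot":[0,0,0]},{"xyz":[-50,0,-30],"rot":[0,0,0]},{"xyz":[-50,-30,-60],"rot":[0,0,0]},{"xyz":[-50,-60,-60],"rot":[0,0,0]},{"xyz":[-50,-90,-60],"rot":[0,0,0]},{"xyz":[-50,-110,-60],"rot":[0,0,0]},{"xyz":[-50,-110,-60],"rot":[0,0,0]}]'; python3 - <<'E'
from h import *
im,m,pl,yel,dr=look()
D=rect(cast(m,dr,32)); b=tojig(cv2.boxPoints(D)); print(D[1]); print(b.round(1), b.mean(0))
print(ctrl.get_obs()['qpos'].round(2))
delta(-51,215,80,0);delta(-51,215,80,np.pi)
cv2.imwrite("pics/t2.png",im[130:260,250:400][:,:,::-1].repeat(4,0).repeat(4,1))
E
```

```text
t: 5.5
ee_pos: [529.4, 173.4, 79.8]
orientation: [-3.117, 0.376, -0.007]
ft_force: [0.5, -0.2, 0.1]
width: 87.7
grasp_force: 0.0
(47.352210998535156, 82.71601104736328)
[[-191.9  141.2]
 [-109.3  145.6]
 [-111.7  192.9]
 [-194.4  188.5]] [-151.80632158  167.03588317]
[ 0.29  0.53  1.87 -0.    0.74  2.1 ]
t 5.55 jig [-159.8  219.1] z 79.2 toolx/y jig ang [0.003, -1.568] F [ 0.1 -0.9  0.8] w 87.96822025833016
xyz [108.8   4.4  -0.5] rot [ 1.000e-03 -3.000e-03 -1.568e+00]
t 5.55 jig [-159.8  219.1] z 79.2 toolx/y jig ang [0.003, -1.568] F [ 0.1 -0.9  0.8] w 87.96822025833016
xyz [108.8   4.4  -0.5] rot [-3.000e-03 -1.000e-03  1.574e+00]
```

View pics/t2.png

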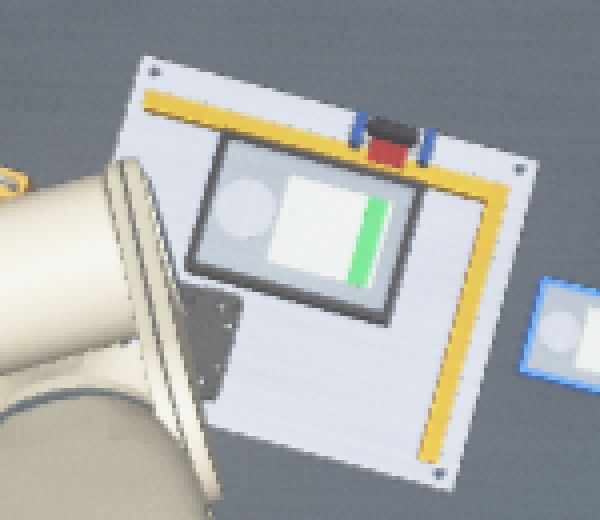

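The drive's far edge now lies along the far fence, from crop (225,130) to (420,180), and it is square. Next it has to slide about 33 mm towards the side fence. I'll turn the tool and come in from the left end.

```bash
python3 -m inch '[{"xyz":[20,0,0],"rot":[0,0,-0.12]},{"xyz":[40,0,0],"rot":[0,0,-0.24]},{"xyz":[60,0,0],"rot":[0,0,-0.36]},{"xyz":[80,0,0],"rot":[0,0,-0.48]},{"xyz":[100,0,0],"rot":[0,0,-0.6]},{"xyz":[108,4,0],"rot":[0,0,-0.72]},{"xyz":[108,4,0],"rot":[0,0,-0.84]},{"xyz":[108,4,0],"rot":[0,0,-0.96]},{"xyz":[108,4,0],"rot":[0,0,-1.08]},{"xyz":[108,4,0],"rot":[0,0,-1.2]},{"xyz":[108,4,0],"rot":[0,0,-1.32]},{"xyz":[108,4,0],"rot":[0,0,-1.44]}]' 110; python3 -m inch '[{"xyz":[0,0,0],"rot":[0,0,-0.13]},{"xyz":[0,0,0],"rot":[0,0,-0.13]},{"xyz":[0,0,0],"rot":[0,0,-0.13]}]'; python3 -c "
from h import *
im,m,pl,yel,dr=look()
print(tojig(cast(m,[[305,162.5],[296.5,198],[354.5,177],[346.5,211]],36)))
delta(-51,213,18,0)"
```

```text
t: 6.55
ee_pos: [630.5, 138.5, 78.4]
orientation: [2.591, 1.776, -0.001]
ft_force: [0.3, 0.4, 1.0]
width: 49.7
grasp_force: 0.0
t: 6.8
ee_pos: [630.6, 139.0, 78.5]
orientation: [2.479, 1.929, -0.001]
ft_force: [0.1, -0.0, -0.6]
width: 50.2
grasp_force: 0.0Traceback (most recent call last):
  File "<string>", line 3, in <module>
    im,m,pl,yel,dr=look()
                   ~~~~^^
  File "h.py", line 24, in look
    return im,m,plate,yel,biggest(drive)
                          ~~~~~~~^^^^^^^
  File "h.py", line 11, in biggest
    c=[k for k in c if len(k)>15] if join else [max(c,key=cv2.contourArea)]
                                                ~~~^^^^^^^^^^^^^^^^^^^^^^^
ValueError: max() iterable argument is empty
```

```bash
python3 -c "
from h import *
print(tojig(cast(ctrl.camera_model('top'),[[305,162.5],[296.5,198],[354.5,177],[346.5,211]],36)))
delta(-51,213,18,0)"
```

```text
[[  -3.58845921  188.45053998]
 [-104.86743834  184.43440135]
 [  -6.82839743   46.18696741]
 [-103.34908188   43.15625303]]
t 6.85 jig [-52.5 212.3] z 78.5 toolx/y jig ang [1.566, -0.005] F [ 0.2 -0.4  0.5] w 49.761408687069064
xyz [ 0.7  1.5 60.5] rot [-0.     0.    -0.005]
```

```bash
python3 -m inch '[{"xyz":[4,1,30],"rot":[0,0,-0.005]},{"xyz":[4,1,55],"rot":[0,0,-0.005]},{"xyz":[4,1,60],"rot":[0,0,-0.005]},{"xyz":[0,1,60],"rot":[0,0,-0.005]},{"xyz":[-10,1,60],"rot":[0,0,-0.005]},{"xyz":[-15,1,60],"rot":[0,0,-0.005]},{"xyz":[-20,1,60],"rot":[0,0,-0.005]},{"xyz":[-25,1,60],"rot":[0,0,-0.005]},{"xyz":[-30,1,60],"rot":[0,0,-0.005]},{"xyz":[-34,1,60],"rot":[0,0,-0.005]},{"xyz":[-38,1,60],"rot":[0,0,-0.005]},{"xyz":[-42,1,60],"rot":[0,0,-0.005]}]'; python3 -c "
from h import *
tcp()"
```

```text
t: 7.85
ee_pos: [622.5, 99.5, 20.0]
orientation: [2.471, 1.939, 0.004]
ft_force: [-0.7, 5.6, 2.8]
width: 50.2
grasp_force: 3.0
t 7.85 jig [-50.9 171.8] z 20.0 toolx/y jig ang [1.574, 0.004] F [-0.7  5.6  2.8] w 50.185514201842786
```

```bash
python3 -m inch '[{"xyz":[-3,0,0],"rot":[0,0,0]},{"xyz":[-6,0,0],"rot":[0,0,0]},{"xyz":[-8,0,0],"rot":[0,0,0]},{"xyz":[-9,0,0],"rot":[0,0,0]},{"xyz":[-10,0,0],"rot":[0,0,0]},{"xyz":[-10,0,0],"rot":[0,0,0]}]';  python3 -m inch '[{"xyz":[-1,0,0],"rot":[0,0,0]},{"xyz":[-2,0,0],"rot":[0,0,0]},{"xyz":[-2,0,0],"rot":[0,0,0]}]'; python3 -c "
from h import *
tcp()"
```

```text
t: 8.35
ee_pos: [620.1, 89.8, 20.0]
orientation: [2.471, 1.939, 0.004]
ft_force: [0.4, 5.7, 4.1]
width: 49.8
grasp_force: 2.5
t: 8.6
ee_pos: [619.6, 87.9, 20.0]
orientation: [2.471, 1.939, 0.004]
ft_force: [-0.4, 6.4, 4.0]
width: 49.8
grasp_force: 2.7
t 8.6 jig [-50.9 159.9] z 20.0 toolx/y jig ang [1.574, 0.004] F [-0.4  6.4  4. ] w 49.79896991549631
```

```bash
for i in 1 2; do python3 -m inch '[{"xyz":[-1,0,0],"rot":[0,0,0]},{"xyz":[-2,0,0],"rot":[0,0,0]},{"xyz":[-2,0,0],"rot":[0,0,0]}]'|sed -n '2p;4p';done; python3 -c "
from h import *
tcp()"
```

```text
ee_pos: [619.1, 86.0, 20.0]
ft_force: [-0.8, 6.0, 4.1]
ee_pos: [619.1, 85.5, 20.1]
ft_force: [0.9, 13.8, 2.9]
t 9.1 jig [-50.8 157.4] z 20.1 toolx/y jig ang [1.573, 0.003] F [ 0.9 13.8  2.9] w 49.94552354417477
```

```bash
python3 -m inch '[{"xyz":[15,0,0],"rot":[0,0,0]},{"xyz":[50,0,0],"rot":[0,0,0]},{"xyz":[60,0,-40],"rot":[0,0,0]},{"xyz":[60,-35,-60],"rot":[0,0,0]},{"xyz":[60,-70,-60],"rot":[0,0,0]},{"xyz":[60,-100,-60],"rot":[0,0,0]},{"xyz":[60,-110,-60],"rot":[0,0,0]},{"xyz":[60,-110,-60],"rot":[0,0,0]}]'; python3 - <<'E'
from h import *
m=ctrl.camera_model("top");im=ctrl.get_image("top")
cv2.imwrite("pics/t3.png",im[140:260,270:400][:,:,::-1].repeat(5,0).repeat(5,1))
tcp()
# expected seated corners
c=np.array([[0,0],[0,147],[-102,147],[-102,0]]);w=np.c_[toworld(c),np.full(4,36)]
d=R.from_rotvec(m['attitude']).inv().apply(w-m['position'])
print((np.c_[m['cx']+m['fx']*d[:,0]/-d[:,2],m['cy']-m['fy']*d[:,1]/-d[:,2]]-[270,140])*5)
E
```

```text
t: 9.77
ee_pos: [523.0, 168.2, 79.0]
orientation: [-2.468, -1.943, 0.002]
ft_force: [0.7, -0.8, -0.3]
width: 49.7
grasp_force: 0.0
t 9.8167 jig [-161.7  215.1] z 79.2 toolx/y jig ang [1.577, 0.006] F [ 0.   0.3 -0.1] w 50.06787189941153
[[506.90462943 194.99088543]
 [249.08046874 125.75881354]
 [199.76830117 302.85899167]
 [459.64393409 373.38791307]]
```

View pics/t3.png

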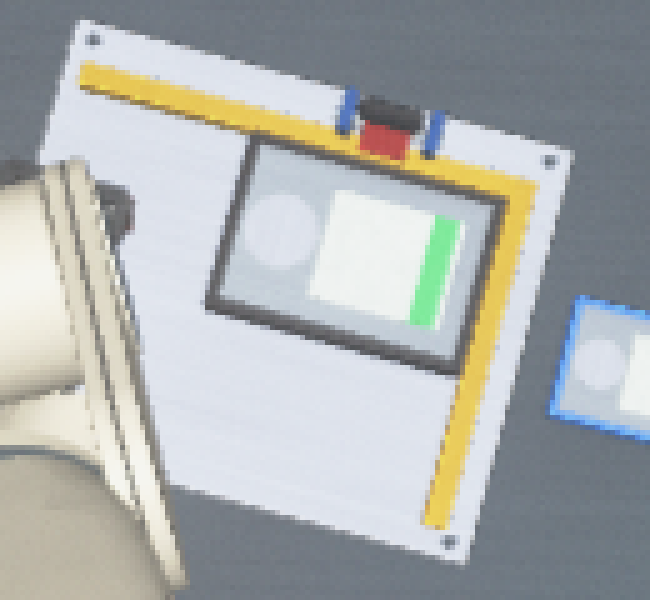

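The drive now sits in the corner: its right edge runs along the side fence from (505,200) to (460,375), and its top edge along the far fence. A second light nudge in +x will make sure it is flush.

```bash
python3 -m inch '[{"xyz":[-20,-4,0],"rot":[0,0,0.12]},{"xyz":[-40,-4,0],"rot":[0,0,0.24]},{"xyz":[-60,-4,0],"rot":[0,0,0.36]},{"xyz":[-80,-4,0],"rot":[0,0,0.48]},{"xyz":[-100,-4,0],"rot":[0,0,0.6]},{"xyz":[-120,-4,0],"rot":[0,0,0.72]},{"xyz":[-141,-4,0],"rot":[0,0,0.84]},{"xyz":[-141,-4,0],"rot":[0,0,0.96]},{"xyz":[-141,-4,0],"rot":[0,0,1.08]},{"xyz":[-141,-4,0],"rot":[0,0,1.2]},{"xyz":[-141,-4,0],"rot":[0,0,1.32]},{"xyz":[-141,-4,0],"rot":[0,0,1.44]}]' >/dev/null; python3 -m inch '[{"xyz":[0,0,20],"rot":[0,0,0.07]},{"xyz":[0,0,40],"rot":[0,0,0.13]},{"xyz":[0,0,55],"rot":[0,0,0.13]},{"xyz":[0,0,60],"rot":[0,0,0.13]},{"xyz":[0,0,60],"rot":[0,0,0.13]}]'; python3 -c "
from h import *
delta(-120,73.5,19,-np.pi/2)"
```

```text
t: 11.23
ee_pos: [488.6, 31.2, 17.5]
orientation: [3.119, -0.374, -0.002]
ft_force: [-0.2, -0.3, 0.3]
width: 50.0
grasp_force: 0.0
t 11.2333 jig [-164.3   73.3] z 17.5 toolx/y jig ang [0.005, -1.566] F [-0.2 -0.3  0.3] w 49.97236811396578
xyz [44.3 -0.  -1.5] rot [0.    0.001 0.005]
```

```bash
python3 -m inch '[{"xyz":[20,0,-1],"rot":[0,0,0.005]},{"xyz":[35,0,-1],"rot":[0,0,0.005]},{"xyz":[43,0,-1],"rot":[0,0,0.005]},{"xyz":[46,0,-1],"rot":[0,0,0.005]},{"xyz":[48,0,-1],"rot":[0,0,0.005]},{"xyz":[50,0,-1],"rot":[0,0,0.005]},{"xyz":[51,0,-1],"rot":[0,0,0.005]},{"xyz":[52,0,-1],"rot":[0,0,0.005]},{"xyz":[52,0,-1],"rot":[0,0,0.005]}]'; python3 -m inch '[{"xyz":[1,0,0],"rot":[0,0,0]},{"xyz":[2,0,0],"rot":[0,0,0]},{"xyz":[2,0,0],"rot":[0,0,0]}]'; python3 -c "
from h import *
tcp()"
```

```text
t: 11.98
ee_pos: [537.1, 19.8, 19.6]
orientation: [3.118, -0.381, -0.004]
ft_force: [-3.7, 1.4, 3.4]
width: 49.7
grasp_force: 1.9
t: 12.23
ee_pos: [537.0, 19.6, 19.4]
orientation: [3.118, -0.381, -0.01]
ft_force: [-8.7, 4.0, 8.0]
width: 50.3
grasp_force: 5.0
t 12.2333 jig [-114.5   73.7] z 19.4 toolx/y jig ang [0.0, -1.57] F [-8.7  4.   8. ] w 50.28656551887651
```

Contact was at the same TCP x (-114.5) as the first push, so the drive is flush with the far fence. Now I'll retreat and rise, and estimate the bar angle from the tab pixel.

```bash
python3 -m inch '[{"xyz":[-20,0,0],"rot":[0,0,0]},{"xyz":[-55,0,0],"rot":[0,0,0]},{"xyz":[-60,0,-40],"rot":[0,0,0]},{"xyz":[-60,0,-80],"rot":[0,0,0]},{"xyz":[-60,0,-120],"rot":[0,0,0]},{"xyz":[-60,0,-160],"rot":[0,0,0]},{"xyz":[-60,0,-200],"rot":[0,0,0]},{"xyz":[-60,0,-240],"rot":[0,0,0]},{"xyz":[-60,0,-250],"rot":[0,0,0]},{"xyz":[-60,0,-250],"rot":[0,0,0]}]' 255; python3 - <<'E'
from h import *
m=ctrl.camera_model("top")
print("tab end",tojig(cast(m,[[348,161.6],[348,168]],224)))
s=ctrl.camera_model("scene");im=ctrl.get_image("scene")
cv2.imwrite("pics/s3.png",im[120:260,230:380][:,:,::-1].repeat(4,0).repeat(4,1))
for th in(1.2,1.3,1.4,1.5,1.6,1.7):
    r=183;w=np.array([[*toworld([18-r*np.cos(th),73.5])[0],42+r*np.sin(th)]])
    for n in(s,m):
        d=R.from_rotvec(n['attitude']).inv().apply(w-n['position'])[0]
        u=np.array([n['cx']-n['fx']*d[0]/d[2],n['cy']+n['fy']*d[1]/d[2]]);print(th,u.round(1),((u-[230,120])*4).round() if n is s else "")
delta(60,73.5,260,-np.pi/2)
E
```

```text
t: 13.07
ee_pos: [484.3, 33.7, 273.2]
orientation: [-3.117, 0.381, -0.013]
ft_force: [-0.2, -0.5, -0.9]
width: 0.4
grasp_force: 0.0
tab end [[ -8.05699801  73.30698135]
 [-22.92642703  69.33729954]]
1.2 [293.6 142. ] [254.  88.]
1.2 [343.3 178.5] 
1.3 [287.7 142.2] [231.  89.]
1.3 [345.3 171.2] 
1.4 [281.5 143.1] [206.  92.]
1.4 [347.3 163.7] 
1.5 [275.  144.7] [180.  99.]
1.5 [349.4 156.3] 
1.6 [268.4 147.1] [153. 108.]
1.6 [351.4 149. ] 
1.7 [261.7 150.3] [127. 121.]
1.7 [353.3 141.8] 
t 13.1167 jig [-170.5   74.1] z 270.6 toolx/y jig ang [0.001, -1.57] F [-0.1 -0.  -0.8] w 0.5596511158447917
xyz [230.5   0.8  11.4] rot [-0.001 -0.003  0.001]
```

View pics/s3.png

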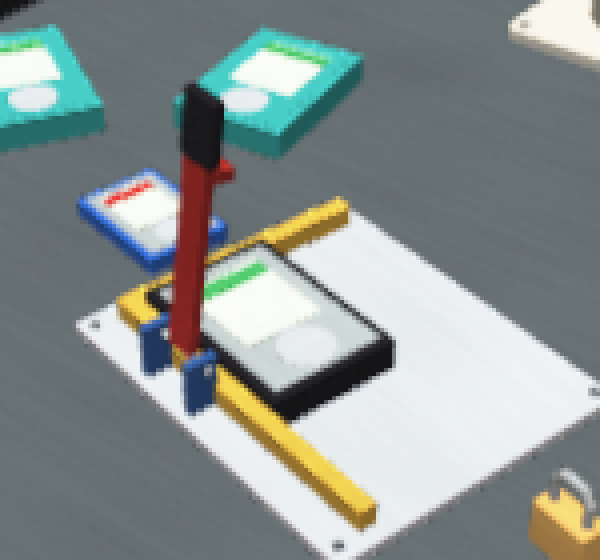

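The scene view shows the bar tip at about (203,88), so the bar angle is roughly 1.4 rad. The drive sits in the corner. I'll fly over the bar to its +x side.

```bash
python3 -m inch '[{"xyz":[40,0,0],"rot":[0,0,0]},{"xyz":[80,0,0],"rot":[0,0,0]},{"xyz":[120,0,0],"rot":[0,0,0]},{"xyz":[160,0,0],"rot":[0,0,0]},{"xyz":[200,0,0],"rot":[0,0,0]},{"xyz":[220,0,0],"rot":[0,0,0]},{"xyz":[220,0,0],"rot":[0,0,0]},{"xyz":[220,0,20],"rot":[0,0,0]},{"xyz":[220,0,45],"rot":[0,0,0]},{"xyz":[220,0,68],"rot":[0,0,0]},{"xyz":[220,0,70],"rot":[0,0,0]}]'; python3 -c "
from h import *
delta(9,73.5,200,-np.pi/2)"
```

```text
t: 14.03
ee_pos: [690.6, -19.0, 192.2]
orientation: [3.117, -0.381, -0.019]
ft_force: [-0.8, 0.6, -0.4]
width: 0.4
grasp_force: 0.0
t 14.0333 jig [43.9 73.2] z 192.2 toolx/y jig ang [0.001, -1.57] F [-0.8  0.6 -0.4] w 0.3505033020345421
xyz [-34.9  -0.3  -7.4] rot [0.002 0.012 0.001]
```

```bash
python3 -m inch '[{"xyz":[-30,0,-1],"rot":[0,0,0]},{"xyz":[-41,0,-1],"rot":[0,0,0]},{"xyz":[-49,0,0],"rot":[0,0,0]},{"xyz":[-57,0,1],"rot":[0,0,0]},{"xyz":[-72,0,6],"rot":[0,0,0]},{"xyz":[-87,0,12],"rot":[0,0,0]},{"xyz":[-101,0,20],"rot":[0,0,0]},{"xyz":[-115,0,29],"rot":[0,0,0]},{"xyz":[-127,0,39],"rot":[0,0,0]},{"xyz":[-138,0,50],"rot":[0,0,0]},{"xyz":[-148,0,63],"rot":[0,0,0]},{"xyz":[-148,0,63],"rot":[0,0,0]}]'; python3 - <<'E'
from h import *
delta(-98.7,73.5,136,-np.pi/2)
im=ctrl.get_image("scene")
cv2.imwrite("pics/s4.png",im[120:260,230:380][:,:,::-1].repeat(4,0).repeat(4,1))
E
```

```text
t: 15.03
ee_pos: [548.7, 16.6, 134.8]
orientation: [3.118, -0.38, -0.008]
ft_force: [-0.7, 0.0, -0.5]
width: 0.8
grasp_force: 0.0
t 15.0333 jig [-102.5   73.5] z 134.8 toolx/y jig ang [0.001, -1.57] F [-0.7  0.  -0.5] w 0.8265088867107696
xyz [ 3.8  0.  -1.3] rot [0.001 0.005 0.001]
```

View pics/s4.png

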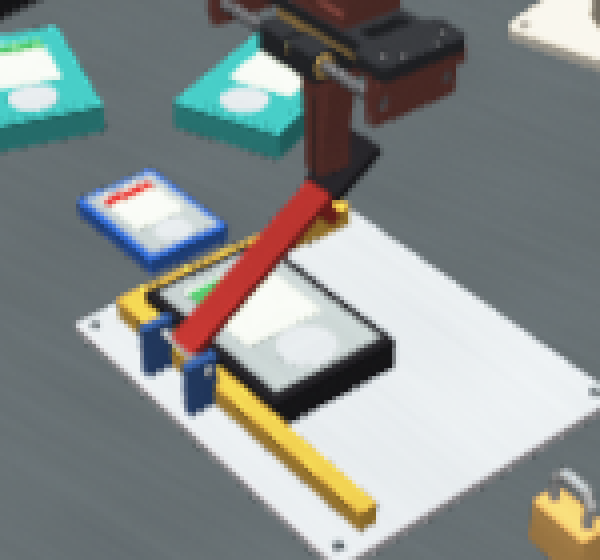

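The finger is pressing on the black tab at (345,170), and the bar is about half down over the drive. I'll continue along the arc.

```bash
python3 -m inch '[{"xyz":[-8,0,12],"rot":[0,0,0]},{"xyz":[-12,0,19],"rot":[0,0,0]},{"xyz":[-16,0,26],"rot":[0,0,0]},{"xyz":[-19,0,34],"rot":[0,0,0]},{"xyz":[-22,0,41],"rot":[0,0,0]},{"xyz":[-24,0,49],"rot":[0,0,0]},{"xyz":[-26,0,56],"rot":[0,0,0]},{"xyz":[-28,0,64],"rot":[0,0,0]},{"xyz":[-29,0,72],"rot":[0,0,0]},{"xyz":[-30,0,78],"rot":[0,0,0]},{"xyz":[-31,0,83],"rot":[0,0,0]},{"xyz":[-31,0,83],"rot":[0,0,0]}]'; python3 -c "
from h import *
tcp()"
```

```text
t: 16.08
ee_pos: [521.1, 23.7, 52.5]
orientation: [3.118, -0.381, -0.003]
ft_force: [-0.3, -0.3, 0.3]
width: 0.9
grasp_force: 0.0
t 16.0833 jig [-131.    73.7] z 52.5 toolx/y jig ang [0.0, -1.57] F [-0.3 -0.3  0.3] w 0.8667668231569178
```

```bash
python3 -m inch '[{"xyz":[0,0,2],"rot":[0,0,0]},{"xyz":[0,0,4],"rot":[0,0,0]},{"xyz":[0,0,5],"rot":[0,0,0]},{"xyz":[0,0,5],"rot":[0,0,0]}]'; python3 -m inch '[{"xyz":[0,0,1],"rot":[0,0,0]},{"xyz":[0,0,2],"rot":[0,0,0]},{"xyz":[0,0,2],"rot":[0,0,0]}]'
```

```text
t: 16.42
ee_pos: [522.0, 23.7, 48.7]
orientation: [-3.118, 0.381, -0.0]
ft_force: [0.3, -0.5, 0.1]
width: -0.0
grasp_force: 0.0
t: 16.67
ee_pos: [522.2, 23.7, 47.3]
orientation: [-3.118, 0.381, -0.001]
ft_force: [-1.4, 0.3, 5.8]
width: 0.4
grasp_force: 3.1
```

```bash
python3 -m inch '[{"xyz":[0,0,1],"rot":[0,0,0]},{"xyz":[0,0,2],"rot":[0,0,0]},{"xyz":[0,0,2],"rot":[0,0,0]}]'; python3 -m inch '[{"xyz":[0,0,-10],"rot":[0,0,0]},{"xyz":[0,0,-40],"rot":[0,0,0]},{"xyz":[0,0,-80],"rot":[0,0,0]},{"xyz":[-35,0,-110],"rot":[0,0,0]},{"xyz":[-70,0,-140],"rot":[0,0,0]},{"xyz":[-100,0,-150],"rot":[0,0,0]},{"xyz":[-100,0,-150],"rot":[0,0,0]},{"xyz":[-100,0,-150],"rot":[0,0,0]},{"xyz":[-100,0,-150],"rot":[0,0,0]}]'; python3 - <<'E'
from h import *
tcp()
im=ctrl.get_image("scene")
cv2.imwrite("pics/s5.png",im[130:260,230:380][:,:,::-1].repeat(4,0).repeat(4,1))
E
```

```text
t: 16.92
ee_pos: [522.2, 23.7, 46.8]
orientation: [-3.118, 0.381, -0.001]
ft_force: [-6.6, -0.1, 25.2]
width: 0.4
grasp_force: 13.0
t: 17.67
ee_pos: [425.8, 47.8, 195.0]
orientation: [-3.118, 0.381, -0.003]
ft_force: [0.1, -0.1, 0.6]
width: 0.5
grasp_force: 0.0
t 17.6667 jig [-229.3   74.2] z 195.0 toolx/y jig ang [0.001, -1.57] F [ 0.1 -0.1  0.6] w 0.5059236323553373
```

View pics/s5.png

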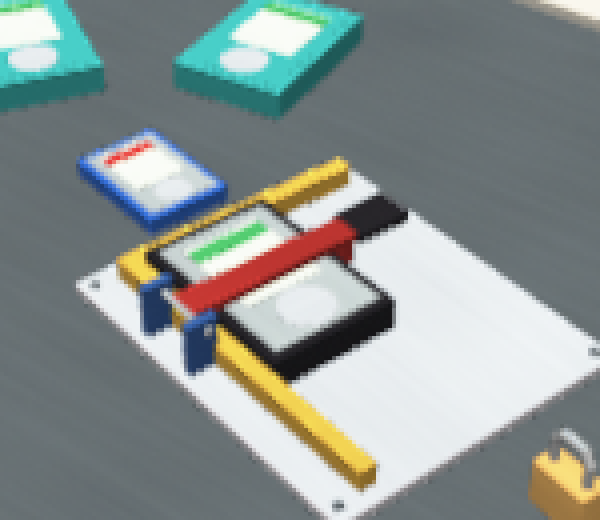

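The bar is level, with its nose at about (345,250) dropped in front of the drive. The drive is still in the corner and the arm is clear.

```bash
python3 -c "
from workcell import ctrl
print(ctrl.close_job())"
```

```text
the job is handed in; nothing more can be done
None
```

The job is handed in at about 18 s: the drive is seated against both fences, by contact force and camera view, and the red bar is shut with its nose in front of it; the judge returned no verdict.

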